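# Release the lens station's quick-change collar

### The job

Two quick-change stations are bolted to the optical table, one carrying the round lens and one carrying the square mirror. Unlock the one with the round lens: pull its winged spring collar straight up, turn it clockwise (seen from above) about 60 degrees, and let go so that it stays parked in the raised position. Leave the mirror station's collar locked.

Things in the scene. Friction and masses are not known exactly. Their poses are not given: they have to be found in the camera images.
- lens_grip (a point): Grip point on the lens station's steel collar, on its upright axis, 82 mm above the table when locked; moves with the collar. Two wings form a bar 48 mm long (point x), 20 mm thick (point y: close the fingers along y), 58 to 88 mm up, over a ring 35 mm wide (50 to 58 mm up): keep fingertips above the ring. Fixed 12 mm spindle in the middle, its top 92 mm up. z is up.
- lens_lift (a joint): How far that collar is pulled up, m: 0 down and locked, 0.016 upper stop. A spring pulls it down, 4 N at 0 rising to 8 N at 0.016. Teeth 10 mm high under the collar sit in notches of the 34 mm wide dark housing, so it turns only while raised over 0.010; turned and let go, the teeth rest on the rim and it stays up at about 0.010.
- lens_turn (a joint): Turn of that collar, rad, clockwise from above positive: 0 locked, 1.22 (70 degrees) stop; rests safely on the rim beyond 0.7. Turns easily while lifted. The station, a 130 x 56 x 12 mm plate, is fixed to the table; the black round lens on a post stands 72 mm behind the collar, top 104 mm up. Locked, the bar is turned 30 degrees anticlockwise from the line collar to lens.
- mirror_grip (a point): The same grip point on the other station's collar, an identical station but for the square black mirror mount on a post (top 110 mm up) in place of the round lens. It must stay down and locked. Either station may be the left or the right one.

How it is judged:
By the outcome, as a careful person would: the job done as asked, in the order asked, and still so for the second after the job is handed in, with the robot touching nothing.
It also fails if it takes over 30 s, if anything falls off the work surface, if the arm or the gripper's body presses on something with over 40 N, if the wrist force passes 120 N, or if a joint passes its speed limit or range.

### The arm

A 6-joint arm with a two-finger parallel gripper is mounted at the origin on a cart in front of the work surface, level with it; the furniture and walls round the work are solid. World frame = base frame: x ahead of the robot, y to its left, z up, the work surface at z = 0. Lengths are in m, angles in rad, forces in N, time in s.
With the tool pointing down it reaches from about 0.325 to 0.925 m from the base axis. Payload 3.1 kg.
Tool frame: the origin (TCP) lies at the very end of the fingers, on their centre line; the grasp point (between the pads) lies robot.tcp_to_grasp behind it (robot.tcp_to_grasp is the distance from the TCP to the grasp point, in m); z points along the fingers, y is the line along which they close (so a half turn about z gives the same grasp; the last joint's range is limited). The gripper opens to 85 mm and grips with 20 to 120 N. Pads are 22 mm wide; open, the fingers measure 114 mm over their backs; the gripper's body (76 mm by 85 mm) begins 54 mm behind the grasp point. The pads swing forward as they close: fully open they stand 13 mm farther back than shut.
Start: joints at [-1.355, 0.217, 1.613, -0, 1.311, -0.112], TCP at [0.201, -0.592, 0.231] pointing down, gripper open.
Joint ranges: [-2.75, 2.75], [-0.78, 2.1], [0.31, 2.55], [-1.13, 4.27], [0.13, 2.63], [-2.58, 2.58]. Speed limits (rad/s): [2.79, 2.79, 3.14, 3.14, 3.14, 3.14].

### API

Orientations are given as a unit quaternion [x, y, z, w].
In Python, from plant import telemetry, capture, robot gives the robot as it stands. The module is installed in compiled form; this text tells all that it offers.
- The arm moves only by the tool apply_moves, never from a script. Its argument "rows" is text: rows parted by semicolons, each of 7 numbers parted by spaces: the closure, from 0 (fully open) to 1 (shut), then the shift along the world's x, y, z in cm, then the turn, a rotation vector about the world's x, y, z in rad. A call has 1 to 10 rows; each row is the pose to reach, as a shift and turn from the pose commanded when the call began; what a row does not reach only later rows make up. A row lasts 1/12 s, in which the tool goes at most 41.7 mm and 7.16 degrees, less where a joint would pass 70% of its speed; a pose out of reach is approached as far as the arm can. A call with a gripper value outside its range is refused whole. The fingers move at their own pace and stop on an object; "grip_force" is the grip in N (left out, the last holds). Time passes only in rows, so rows that repeat a pose let the fingers close. It gives the time, the measured TCP pose, the force, the opening and the grip force at its end, in the units of the state.
- telemetry.get_obs(): the state, without advancing time (a new reading comes with each control period).
- capture(name): name is "scene" or "top"; returns a dict with "image" (400x640x3 uint8, red, green, blue), "camera_matrix" (3x3 intrinsics, pixels), "dist_coeffs" ([k1, k2, p1, p2, k3] as OpenCV has them; the pictures are not rectified), "rvec" (rotation vector, rad) and "tvec" (3), from world to camera coordinates, as OpenCV has them. Camera axes: x right, y down, z forward; pixel columns grow to the right and rows downward; lengths in m; the calibration is good to about 2 mm. A picture is of the moment at which its call begins. There is no depth.
- robot.finish_job(): hands the job in; it is judged then, once.
The state is a dict: "clock": time; "joint_positions": joint angles; "qd": joint speeds; "joint_efforts": joint torques, N m; "ee_pos": TCP position; "eef_rot": TCP orientation; "wrist_force": force on the tool from outside, world axes, zero at the start; "wrist_torque": the same for the moment, N m; "grip_width": finger opening in m; "grasp_force": force on a finger pad.
Only numpy, scipy, OpenCV 4.12 (cv2) and the standard library are available. Lean on these libraries where they do the work, as an engineer would, in place of code of your own. Each camera call takes 0.05 s, during which the arm holds its last target. There are 200 camera calls.

## Working session

There is one attempt and no reset: what is moved stays moved. The work goes in short steps, Python scripts to look and compute and a tool call to move; the robot and the scene stay as the last step left them, time stands still between calls to the robot, and variables do not carry over. Pictures are saved under pics/ and viewed, at most 10 in all, crops included, and the job is handed in when it is done.

Besides the shell and the picture viewer there is one more tool, called after ">>>" as a command line: name --argument value ..., lists and objects as JSON in quotes. apply_moves: Moves the arm, as the interface text tells. Its arguments: {"type":"object","properties":{"rows":{"type":"string"},"grip_force":{"type":"number"}},"required":["rows"]}

```bash
mkdir -p pics; python3 - <<'E'
from plant import telemetry, capture, robot
import cv2,pickle
for n in("scene","top"):
    c=capture(n);pickle.dump(c,open(n+".pkl","wb"));cv2.imwrite(f"pics/{n}0.png",c["image"][:,:,::-1])
    print(n,cv2.Rodrigues(c["rvec"])[0].round(2).tolist(),c["tvec"],c["camera_matrix"])
o=telemetry.get_obs();print(o,robot.tcp_to_grasp)
E
```

```text
scene [[0.65, -0.76, 0.01], [-0.36, -0.32, -0.88], [0.67, 0.56, -0.48]] [-0.37385855  0.27188257  0.5733809 ] [[484.71525916   0.         318.61172767]
 [  0.         484.71525916 200.19902898]
 [  0.           0.           1.        ]]
top [[0.03, -1.0, 0.02], [-1.0, -0.03, -0.03], [0.03, -0.02, -1.0]] [-0.09062579  0.50356459  0.95815338] [[437.71247091   0.         317.09977378]
 [  0.         437.71247091 209.95641253]
 [  0.           0.           1.        ]]
{'clock': 0.1, 'joint_positions': array([-1.35516915e+00,  2.17700933e-01,  1.61478043e+00, -1.38323213e-07,
        1.31131263e+00, -1.12207660e-01]), 'qd': array([-0.00036369, -0.00173162, -0.00154605,  0.00086423, -0.0003213 ,
       -0.00104193]), 'joint_efforts': array([-1.07439027e-03, -3.98075438e+01, -3.04969847e+01, -1.76878389e-04,
        4.23461388e-03, -1.26651577e-05]), 'ee_pos': array([ 0.20110346, -0.59098127,  0.23008155]), 'eef_rot': array([ 9.86594994e-01,  1.63184274e-01, -5.69566829e-05, -1.09919397e-03]), 'wrist_force': array([-0.12551005,  0.12677138,  0.03172171]), 'wrist_torque': array([-0.01537229,  0.01711828, -0.02342419]), 'grasp_force': 0.0, 'grip_width': 0.08562897765118675} 0.0187
```

View pics/top0.png

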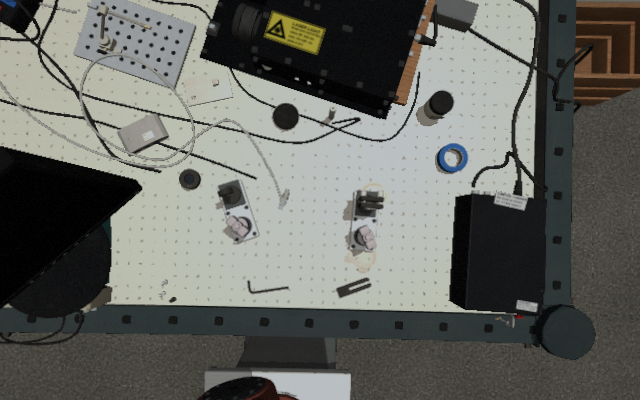

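View pics/scene0.png

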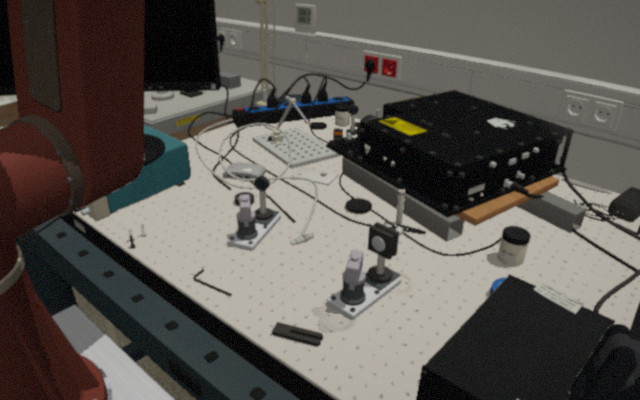

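The top view shows stations at about (238,210) and (366,220). The scene view shows them at (255,225), which looks round, and (365,275), which looks square. I'll zoom in to confirm.

```bash
python3 - <<'E'
import cv2,numpy as np
t=cv2.imread("pics/top0.png");s=cv2.imread("pics/scene0.png")
z=lambda im,x,y,w,h,k:cv2.resize(im[y:y+h,x:x+w],None,fx=k,fy=k,interpolation=cv2.INTER_CUBIC)
a=np.hstack([z(t,208,172,64,75,6),z(t,338,180,64,75,6)])
cv2.imwrite("pics/c1.png",a[:, :800])
a=np.hstack([z(s,220,165,75,90,5),z(s,325,220,80,95,5)[:450]])
cv2.imwrite("pics/c2.png",a)
E
```

```text
(no output)
```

View pics/c1.png

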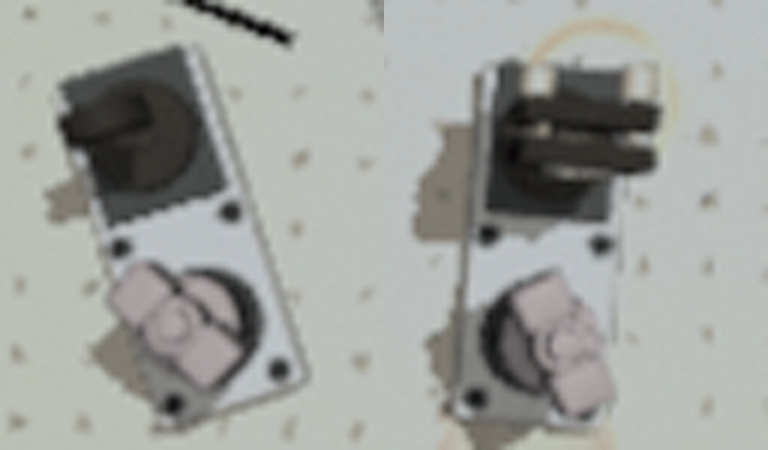

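View pics/c2.png

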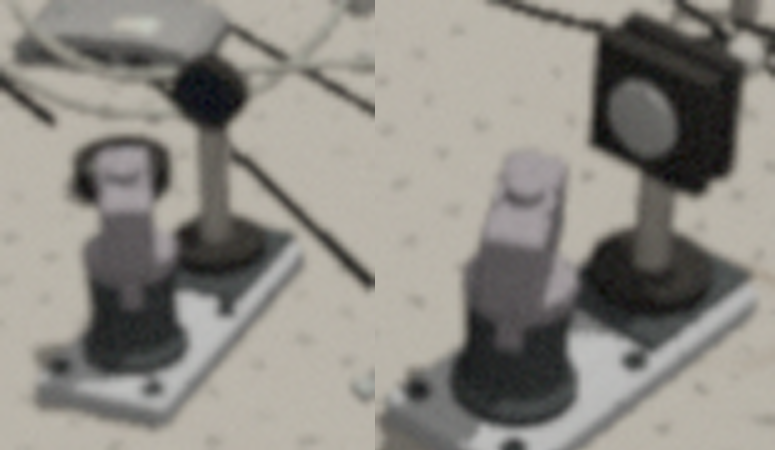

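The left station carries the round lens: its spindle top is at top-view pixel (237.2, 225.8), and its bar runs from crop point (125,279) to (225,369). The right station is the square mirror.

```bash
cat >h.py <<'E'
import cv2,numpy as np,pickle
def ray(c,uv,z):
    R=cv2.Rodrigues(c["rvec"])[0];p=cv2.undistortPoints(np.float64([[uv]]),c["camera_matrix"],c["dist_coeffs"])[0,0]
    C=-R.T@np.ravel(c["tvec"]);d=R.T@np.r_[p,1];return C+d*(z-C[2])/d[2]
E
python3 - <<'E'
from h import *
from scipy.spatial.transform import Rotation as Ro
t=pickle.load(open("top.pkl","rb"));s=pickle.load(open("scene.pkl","rb"))
T=lambda x,y,z:ray(t,(208+x/6-.4,172+y/6-.4),z)
c=T(175,323,.092);print("spindle",c, "scene",ray(s,(220+123/5-.4,165+173/5-.4),.092))
k=np.array([T(*p,.088) for p in [(110,295),(140,262),(242,350),(208,388)]]);print("bar c",k.mean(0))
ang=lambda d:np.degrees(np.arctan2(d[1],d[0]))
print("bar",ang(k[1]-k[2]),ang(k[0]-k[3]),"len",np.linalg.norm(k[1]-k[2]),np.linalg.norm(k[0]-k[1]))
print("axis",ang(T(193,45,.012)-T(308,378,.012)))
M=lambda x,y,z:ray(t,(338+(x-384)/6-.4,180+y/6-.4),z)
print("mirror",M(568,345,.092))
m=Ro.from_quat([ 9.86594994e-01,  1.63184274e-01, 0,0]).as_matrix();print("tool y",ang(m[:,1]),"x",ang(m[:,0]))
E
```

```text
spindle [0.46796336 0.08545716 0.092     ] scene [0.46378309 0.08294989 0.092     ]
bar c [0.46766312 0.08608658 0.088     ]
bar 50.80474997981251 48.09926526203888 len 0.04513267831195973 0.014851013236972474
axis 20.804054232970003
mirror [ 0.45194617 -0.17904364  0.092     ]
tool y -71.2164455943848 x 18.783554405615213
```

>>> apply_moves --rows "0.4 0 0 4 0 0 0; 0.4 1 3 6 0 0 0.05; 0.4 2.4 6.5 6 0 0 0.1; 0.4 3.8 10 6 0 0 0.15; 0.4 5.2 13.5 6 0 0 0.2; 0.4 6.6 17 6 0 0 0.25; 0.4 8 20.5 6 0 0 0.3; 0.4 9.4 24 6 0 0 0.35; 0.4 10.8 27.5 6 0 0 0.4; 0.4 12.2 31 6 0 0 0.45" --grip_force 60

```text
clock: 0.93
ee_pos: [0.3233, -0.2797, 0.2908]
eef_rot: [0.925, 0.38, 0.0, -0.0]
wrist_force: [0.5, -0.3, 0.8]
grip_width: 0.0513
grasp_force: 0.0
```

>>> apply_moves --rows "0.4 1.4 3.5 0 0 0 0.03; 0.4 2.8 7 0 0 0 0.06; 0.4 4.2 10.5 0 0 0 0.09; 0.4 5.6 14 0 0 0 0.09; 0.4 7 17.5 0 0 0 0.09; 0.4 8.4 21 0 0 0 0.09; 0.4 9.8 24.5 0 0 0 0.09; 0.4 11.2 28 -1 0 0 0.09; 0.4 12.6 31.5 -3 0 0 0.09; 0.4 14.4 36.6 -6 0 0 0.09"

```text
clock: 1.77
ee_pos: [0.4622, 0.0688, 0.2419]
eef_rot: [0.907, 0.421, 0.001, 0.001]
wrist_force: [0.6, -1.2, -0.5]
grip_width: 0.0512
grasp_force: 0.0
```

>>> apply_moves --rows "0.4 0 0 -3 0 0 0; 0.4 0 0 -6 0 0 0; 0.4 0 0 -8 0 0 0; 0.4 0 0 -8 0 0 0; 0.4 0 0 -8 0 0 0"

```text
clock: 2.18
ee_pos: [0.4596, 0.0669, 0.1602]
eef_rot: [0.907, 0.421, -0.002, -0.001]
wrist_force: [0.0, -0.6, 0.4]
grip_width: 0.0511
grasp_force: 0.0
```

```bash
python3 - <<'E'
from plant import telemetry, capture
import cv2,numpy as np
from scipy.spatial.transform import Rotation as Ro
o=telemetry.get_obs();m=Ro.from_quat(o["eef_rot"]).as_matrix();print(o["ee_pos"],np.degrees(np.arctan2(m[1,0],m[0,0])),o["joint_positions"])
c=capture("scene");im=c["image"][:,:,::-1][60:260,160:380];cv2.imwrite("pics/s1.png",cv2.resize(im,None,fx=3,fy=3,interpolation=cv2.INTER_CUBIC))
for P in [o["ee_pos"],[.467,.085,.092],[.467,.085,.065]]:
    p=cv2.projectPoints(np.float64([P]),c["rvec"],c["tvec"],c["camera_matrix"],c["dist_coeffs"])[0].ravel();print((p-[160,60])*3)
E
```

```text
[0.45959296 0.06690811 0.16017301] 49.734562133364264 [-6.71833235e-03 -5.22835728e-02  2.04336233e+00 -2.05480863e-05
  1.15454671e+00  6.96058487e-01]
[258.5670465  325.92623228]
[254.25596488 414.67517415]
[256.95219012 452.76344788]
```

View pics/s1.png

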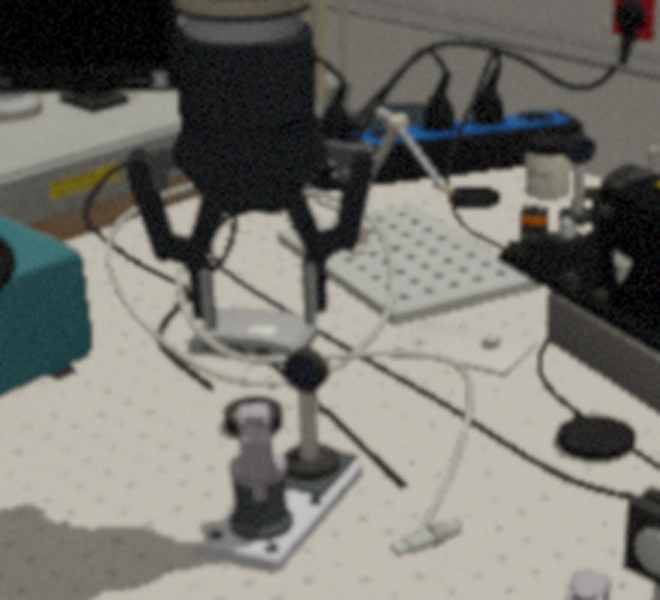

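The scene view shows the open fingers above and just in front of the lens collar, whose top is at crop (257,412). That matches the estimate to within 2 mm, so I'll centre and descend.

>>> apply_moves --rows "0.4 0.65 1.75 0 0 0 0; 0.4 0.65 1.75 0 0 0 0; 0.4 0.65 1.75 -3 0 0 0; 0.4 0.65 1.75 -6 0 0 0; 0.4 0.65 1.75 -8 0 0 0; 0.4 0.65 1.75 -9.5 0 0 0; 0.4 0.65 1.75 -9.5 0 0 0"

```text
clock: 2.82
ee_pos: [0.4659, 0.0837, 0.065]
eef_rot: [0.907, 0.42, -0.002, -0.001]
wrist_force: [-0.6, -0.1, -0.3]
grip_width: 0.0508
grasp_force: 0.0
```

```bash
python3 - <<'E'
from plant import telemetry, capture
import cv2,numpy as np
o=telemetry.get_obs();print(o["ee_pos"],o["wrist_force"])
c=capture("scene");im=c["image"][:,:,::-1][120:260,180:340];cv2.imwrite("pics/s2.png",cv2.resize(im,None,fx=4,fy=4,interpolation=cv2.INTER_CUBIC))
E
```

```text
[0.46593151 0.08369124 0.06500123] [-0.60886817 -0.10098885 -0.25002064]
```

View pics/s2.png

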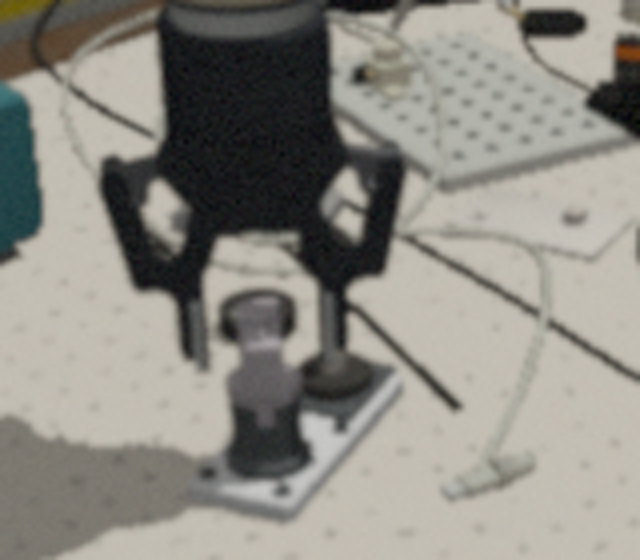

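The fingers straddle the bar: they are at crop x of about 200 and 335, with the bar at 262. Closing now.

>>> apply_moves --rows "0.6 0 0 0 0 0 0; 0.8 0 0 0 0 0 0; 1 0 0 0 0 0 0; 1 0 0 0 0 0 0; 1 0 0 0 0 0 0; 1 0 0 0 0 0 0" --grip_force 60

```text
clock: 3.37
ee_pos: [0.4666, 0.0865, 0.069]
eef_rot: [0.908, 0.42, -0.0, -0.003]
wrist_force: [-7.3, 6.9, 11.0]
grip_width: 0.0183
grasp_force: 58.7
```

>>> apply_moves --rows "1 0 0.1 0.3 0 0 0; 1 0 0.2 0.6 0 0 0; 1 0 0.25 0.9 0 0 0; 1 0 0.25 1.2 0 0 0; 1 0 0.25 1.2 0 0 0; 1 0 0.25 1.2 0 0 0"

```text
clock: 3.87
ee_pos: [0.4665, 0.0868, 0.078]
eef_rot: [0.907, 0.42, -0.001, -0.001]
wrist_force: [-2.5, 1.2, -6.9]
grip_width: 0.0184
grasp_force: 58.8
```

```bash
python3 - <<'E'
from plant import telemetry, capture
import cv2,numpy as np
o=telemetry.get_obs();print(o["ee_pos"],o["wrist_force"],o["wrist_torque"])
c=capture("scene");im=c["image"][:,:,::-1][150:250,200:320];cv2.imwrite("pics/s3.png",cv2.resize(im,None,fx=5,fy=5,interpolation=cv2.INTER_CUBIC))
E
```

```text
[0.4664527  0.08675593 0.07800539] [-2.51085844  1.22276072 -6.91204048] [ 0.17777671  0.42555502 -0.00207679]
```

View pics/s3.png

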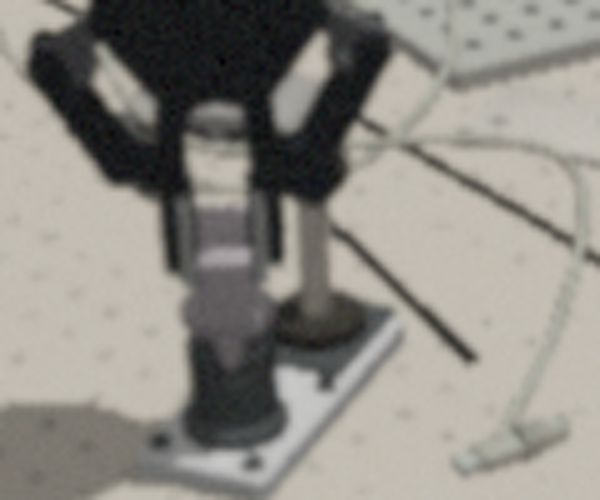

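The bar is pinched at crop (222,235) and the collar is raised, with a 6.9 N spring pull. I'll lift 4 mm more, then turn clockwise.

>>> apply_moves --rows "1 0 0 0.2 0 0 0; 1 0 0 0.4 0 0 0; 1 0 0 0.4 0 0 0; 1 0 0 0.4 0 0 0"

```text
clock: 4.25
ee_pos: [0.4665, 0.0868, 0.0821]
eef_rot: [0.907, 0.42, -0.001, -0.0]
wrist_force: [-5.0, 1.8, -7.3]
grip_width: 0.0183
grasp_force: 58.8
```

>>> apply_moves --rows "1 0 0 0 0 0 -0.1; 1 0 0 0 0 0 -0.2; 1 0 0 0 0 0 -0.3; 1 0 0 0 0 0 -0.4; 1 0 0 0 0 0 -0.4"

```text
clock: 4.67
ee_pos: [0.4663, 0.087, 0.0819]
eef_rot: [0.973, 0.23, -0.001, -0.001]
wrist_force: [-4.4, 3.1, -7.7]
grip_width: 0.0181
grasp_force: 58.9
```

Turning freely; continue to 60 degrees (1.05 rad).

>>> apply_moves --rows "1 0 0 0 0 0 -0.1; 1 0 0 0 0 0 -0.2; 1 0 0 0 0 0 -0.3; 1 0 0 0 0 0 -0.4; 1 0 0 0 0 0 -0.5; 1 0 0 0 0 0 -0.6; 1 0 0 0 0 0 -0.66; 1 0 0 0 0 0 -0.66; 1 0 0 0 0 0 -0.66"

```text
clock: 5.42
ee_pos: [0.4661, 0.0874, 0.0819]
eef_rot: [0.995, -0.096, -0.002, -0.0]
wrist_force: [-4.1, 3.0, -7.2]
grip_width: 0.0182
grasp_force: 58.9
```

>>> apply_moves --rows "1 0 0 -0.1 0 0 0; 1 0 0 -0.2 0 0 0; 1 0 0 -0.3 0 0 0; 1 0 0 -0.3 0 0 0"

```text
clock: 5.75
ee_pos: [0.4661, 0.0874, 0.0793]
eef_rot: [0.995, -0.096, -0.002, -0.0]
wrist_force: [-5.3, 3.7, -5.8]
grip_width: 0.0185
grasp_force: 59.4
```

>>> apply_moves --rows "0.8 0 0 0 0 0 0; 0.65 0 0 0 0 0 0; 0.5 0 0 0 0 0 0; 0.45 0 0 0 0 0 0; 0.4 0 0 0 0 0 0; 0.4 0 0 0 0 0 0"

```text
clock: 6.25
ee_pos: [0.4695, 0.0866, 0.081]
eef_rot: [0.995, -0.096, 0.002, -0.0]
wrist_force: [-0.6, -0.7, 0.2]
grip_width: 0.0515
grasp_force: 0.0
```

Released. I'll go straight up and back away, then check.

>>> apply_moves --rows "0.4 0 0 2 0 0 0; 0.4 0 0 5 0 0 0; 0.4 0 0 8 0 0 0; 0.4 0 0 11 0 0 0; 0.4 0 0 14 0 0 0; 0.4 0 -3 15 0 0 0; 0.4 0 -6 15 0 0 0; 0.4 0 -9 15 0 0 0; 0.4 0 -12 15 0 0 0; 0.4 0 -12 15 0 0 0"

```text
clock: 7.08
ee_pos: [0.4683, -0.0377, 0.2306]
eef_rot: [0.995, -0.098, 0.001, 0.002]
wrist_force: [-0.3, -0.0, 0.4]
grip_width: 0.0511
grasp_force: 0.0
```

```bash
python3 - <<'E'
from plant import telemetry, capture
import cv2,numpy as np
z=lambda n,x,y,w,h,k:cv2.resize(capture(n)["image"][y:y+h,x:x+w,::-1],None,fx=k,fy=k,interpolation=cv2.INTER_CUBIC)
cv2.imwrite("pics/f.png",np.hstack([z("scene",220,165,75,90,5),z("top",208,172,75,90,5)]))
E
```

```text
(no output)
```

View pics/f.png

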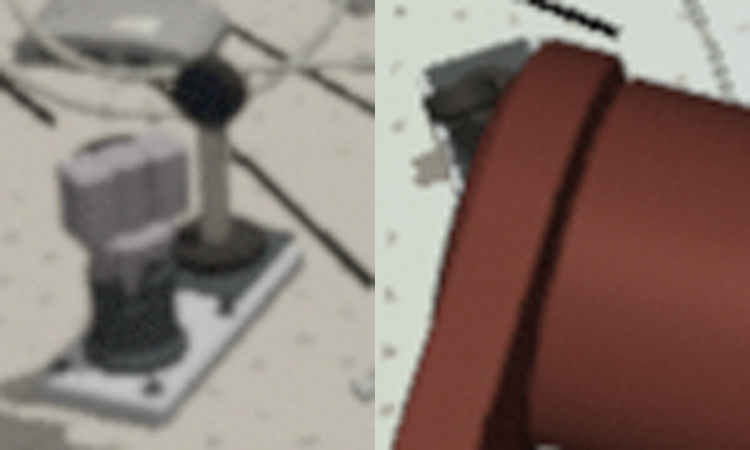

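The scene view shows the lens collar turned and parked raised: the bar is now broadside at crop (125,185), the teeth rest on the rim at (130,270), and the gripper is clear.

```bash
python3 -c "
from plant import robot
print(robot.finish_job())"
```

```text
the job is handed in; nothing more can be done
None
```

The lens station (the left one) is unlocked: its collar was lifted, turned about 60° clockwise and released, the camera shows it parked raised with the gripper clear, the mirror station was never touched, and the job was handed in at about 7 s.

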